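Show the lower ramekin's underside to the inspection camera

ROBOT

A 6-joint arm with a two-finger parallel gripper is mounted at the origin on the work surface. World frame = base frame: x ahead of the robot, y to its left, z up, the work surface at z = 0. Lengths are in m, angles in rad, forces in N, time in s.
With the tool pointing down it reaches from about 0.2 to 0.875 m from the base axis. Payload 3.4 kg.
Tool frame: the origin (TCP) lies between the finger pads; the fingertips stand 25 mm ahead of it and the grasp point (between the pads) lies 6 mm ahead of it (r.nose_length is the z of the fingertips in the tool frame, in m); z points along the fingers, x is the direction in which the jaws open and shut, and the axes are right-handed (so a half turn about z gives the same grasp; the last joint's range is limited). The gripper opens to 94 mm and grips with 3 to 60 N. Pads are 16 mm wide; open, the fingers measure 119 mm over their backs; the gripper's body (75 mm by 177 mm) begins 78 mm behind the grasp point.
Start: joints at [-0.121, 0.276, 1.505, -0, 1.361, -0.121], TCP at [0.575, -0, 0.23] pointing down, gripper open.
Joint ranges: [-2.89, 2.89], [-0.75, 2.08], [0.22, 2.7], [-1.18, 4.32], [0.11, 2.71], [-2.7, 2.7]. Speed limits (rad/s): [2.57, 2.57, 3.14, 3.14, 3.14, 3.14].

INTERFACE

Orientations are given as a unit quaternion [w, x, y, z].
In Python, from plant import r, gripper_to, inverse_kinematics, vision, models, telemetry gives the robot as it stands. Calls block until the motion is done:
- r.move_to(position, orientation): joint-space move of the TCP to a pose.
- r.move_l(position, rot=None, vel=0.15, guard=None): straight line of the TCP; rot=None keeps the orientation; vel is the mean speed in m/s. With guard (N) it stops when the force on the tool has changed by that much, and returns True; else False.
- r.movej(angles): joint-space move.
- gripper_to(opening, f_grip=None): finger opening in m; f_grip is the grip in N (None keeps the last); returns when the fingers have stopped.
- r.hold(seconds).
- inverse_kinematics(position, orientation): joint angles nearest the present ones, or None.
- vision.snapshot(name): name is "scene" or "side" or "wrist"; returns the picture (420x560x3 uint8, red, green, blue); there is no depth.
- vision.get_calibration(name): a dict with "fx", "fy", "cx", "cy" (pixels), "position" and "orientation" of the camera in the world. Camera axes: x right, y down, z forward; pixel columns grow to the right and rows downward; lengths in m; the calibration is good to about 2 mm. The wrist camera is an equidistant fisheye: a pixel r from the principal point sees the ray r / f radians off the axis. A picture is of the moment at which its call begins: read the wrist's pose just before it. get_calibration takes no time and is no camera call; for the wrist camera it gives the pose at the moment of the call.
A pose or a line that the arm cannot do raises r.PlanningError and nothing moves.
- r.sign_off(): hands the job in, once; it reports no verdict.
Trained networks look in the newest picture that a camera, given by its name, has taken for a name from the list of things; names that differ only in an ending like _2 or _b are one class to them, and where a whole thing is asked for, a point or a joint stands for the part that bears it (a point fixed in the world has none). Each returns a list of dicts, best first, with "score" (0 to 1); they miss things now and then, are a little off and sometimes report something else, mostly with a low value. They report only what shows in the picture. A call takes as long as a camera call.
- models.boxes_of(thing, camera): "at" ([x, y, z] in m, in world coordinates, good to about 4 mm: the middle of the surface that is visible of it).
- models.regions_of(thing, camera): "pixels" (420x560 bool, what is visible of it).
- models.mark_of(thing, camera): "at" ([x, y, z] in m, in world coordinates, good to about 4 mm: a listed point, or the origin of a listed thing).
Readings, each from a call of its own:
- telemetry.current_t(): time.
- telemetry.current_joints(): joint angles.
- telemetry.current_dq(): joint speeds.
- telemetry.current_joint_efforts(): joint torques, N m.
- telemetry.current_ee_pos(): TCP position.
- telemetry.current_tool_rot(): TCP orientation.
- telemetry.current_wrist_force(): force on the tool from outside, world axes, zero at the start.
- telemetry.current_torque(): the same for the moment, N m.
- telemetry.current_opening(): finger opening in m.
Only numpy, scipy, OpenCV 4.12 (cv2) and the standard library are available. Lean on these libraries where they do the work, as an engineer would, in place of code of your own. Each camera call takes 0.05 s, during which the arm holds its last target.

TASK

Two ramekins are stacked on the baking sheet, and the lower one has to be checked for cracks underneath. Lift off the upper ramekin and set it down upright in the empty baking tin without dropping it; then pick the lower one out and hold it still in the air with the middle of its underside 15 cm straight out from the tilted camera's lens, bottom squarely facing the lens, and finish while still holding it there. Do not touch the camera, and leave the other dish, the cakes and the beaker where they are.

Things in the scene. Friction and masses are not known exactly. Their poses are not given: they have to be found in the camera images.
- sheet: shallow aluminium baking sheet, fixed, 240 (x) by 270 (y) mm, rim 12 mm high, floor 4 mm thick; origin at the centre of its underside on the table, z up. It bears four places, roughly at x = +-55, y = +-75 mm in its frame, taken in any order by the stack, the single ramekin and the two cakes
- tin: empty aluminium baking tin, fixed, 200 (x) by 220 (y) mm, walls 30 mm high and 4 mm thick, floor 4 mm thick; origin at the centre of its underside on the table, z up. Sheet and tin may be on either side of the robot
- upper_mid (a point): centre (half-way up, on the axis) of the upper ramekin of the stack: white fluted ceramic, round, 60 mm across, 46 mm high, open upwards, wall 4 mm, about 0.15 kg; z is its axis, towards its mouth. It stands loose with its foot on the rim of the lower one
- lower_mid (a point): centre (half-way up, on the axis) of the lower ramekin of the stack, the same dish as the upper one, standing on the baking sheet's floor; z is its axis, towards its mouth
- lower_foot (a point): centre of the lower ramekin's underside, 23 mm below its centre; z is its axis, towards its mouth
- lens (a point): middle of the inspection camera's front lens, set in a round barrel 44 mm across. The camera is a fixed unit on the table beyond the work: grey base 90 by 90 mm, two uprights 80 mm high, black head tilted up and back towards the robot's side, its top about 115 mm above the table. z is the line of sight, pointing out of the lens, 0.6 rad (34 degrees) off vertical; y is horizontal
- view_point (a point): point in the air on the line of sight, 150 mm out from the lens and 225 mm above the table, where the middle of the underside is to be; z is the line of sight, pointing away from the lens, so the ramekin's z axis is to point the same way; y is horizontal
- single_mid (a point): bystander: centre of a third, single ramekin of the same size on the sheet
- cake_a_mid (a point): bystander: small dark round cake on the sheet, 62 mm across, 37 mm high; point 18 mm above its underside
- cake_b_mid (a point): bystander: another such cake
- beaker_mid (a point): bystander: clear plastic beaker, 54 mm across, 85 mm high, standing on the table between sheet and tin; centre, half-way up

How it is judged:
By the outcome, as a careful person would: the job done as asked, in the order asked, and still so for the second after the job is handed in, while the arm keeps its last pose, push and grip.
It also fails if it takes over 61 s, if anything falls off the work surface, if the arm or the gripper's body presses on something with over 40 N, if the wrist force passes 120 N, or if a joint passes its speed limit or range.

## Working session

There is one attempt and no reset: what is moved stays moved. The work goes in short steps, each a Python script; the robot and the scene stay as the last script left them, time stands still between calls to the robot, and variables do not carry over. Pictures are saved under pics/ and viewed, and the job is handed in when it is done.

```bash
ls; mkdir -p pics; cat > h.py <<'E'
import numpy as np, cv2
from plant import r, gripper_to, inverse_kinematics, vision, models, telemetry
def snap(c,n):
    im=vision.snapshot(c); cv2.imwrite(f'pics/{n}.png',im[:,:,::-1]); return im
E
python3 - <<'E'
from h import *
for c in ['scene','side','wrist']:
    k=vision.get_calibration(c); print(c,{a:np.round(np.array(b,float),4).tolist() for a,b in k.items() if not isinstance(b,str)})
    snap(c,c+'0')
    for t in ['sheet','tin','upper_mid','lower_mid','lens','view_point','single_mid','cake_a_mid','beaker_mid']:
        try: print(t,[(np.round(d['at'],4).tolist(),round(d['score'],2)) for d in models.mark_of(t,c)][:4])
        except Exception as e: print(t,e)
print(telemetry.current_t())
E
```

```text
pics
scene {'fx': 490.5619, 'fy': 490.5619, 'cx': 283.2639, 'cy': 212.5031, 'position': [1.0707, -0.3513, 1.1196], 'orientation': [-0.2406, 0.8535, 0.4444, -0.1273]}
sheet [([0.5472, -0.2344, 0.0025], 0.85)]
tin [([0.5518, 0.2632, 0.0016], 0.96)]
upper_mid [([0.6196, -0.319, 0.0728], 0.9), ([0.5518, 0.2643, -0.0005], 0.25)]
lower_mid [([0.6157, -0.3236, 0.0251], 0.56)]
lens [([0.5517, 0.2601, 0.0023], 0.63), ([0.7359, -0.0072, 0.0988], 0.61)]
view_point [([0.6198, -0.3178, 0.077], 0.38)]
single_mid [([0.5933, -0.1545, 0.027], 0.82), ([0.7379, -0.0092, 0.0989], 0.22)]
cake_a_mid [([0.4794, -0.1669, 0.0203], 0.87)]
beaker_mid [([0.7368, -0.0067, 0.0981], 0.56)]
side {'fx': 516.9934, 'fy': 516.9934, 'cx': 287.3682, 'cy': 205.9721, 'position': [0.5623, -0.6623, 0.9331], 'orientation': [-0.3491, 0.9369, -0.0128, 0.0151]}
sheet [([0.5486, -0.2413, 0.0008], 0.78), ([0.736, -0.0027, 0.1], 0.68)]
tin [([0.5518, 0.26, 0.0007], 0.95)]
upper_mid [([0.6201, -0.3209, 0.0742], 0.55)]
lower_mid [([0.6199, -0.3187, 0.0289], 0.55)]
lens [([0.7385, -0.0014, 0.1014], 0.7)]
view_point [([0.4801, -0.1687, 0.0225], 0.4)]
single_mid [([0.5896, -0.1563, 0.0277], 0.68)]
cake_a_mid [([0.4777, -0.1683, 0.0257], 0.81)]
beaker_mid [([0.4779, -0.009, 0.0454], 0.55)]
wrist {'fx': 325.1923, 'fy': 325.1923, 'cx': 280.8224, 'cy': 202.2798, 'position': [0.5738, 0.0762, 0.3842], 'orientation': [0.132, 0.9912, 0.0, 0.0001]}
sheet [([0.5485, -0.2422, -0.0021], 0.71)]
tin []
upper_mid [([0.6187, -0.3155, 0.0291], 0.73)]
lower_mid [([0.6182, -0.315, 0.028], 0.67)]
lens [([0.74, 0.0014, 0.1034], 0.7), ([0.5008, -0.3222, 0.0226], 0.6)]
view_point []
single_mid [([0.5944, -0.1558, 0.0314], 0.74)]
cake_a_mid [([0.4815, -0.1664, 0.024], 0.65)]
beaker_mid [([0.4757, -0.0056, 0.0419], 0.85)]
1.5
```

View pics/scene0.png

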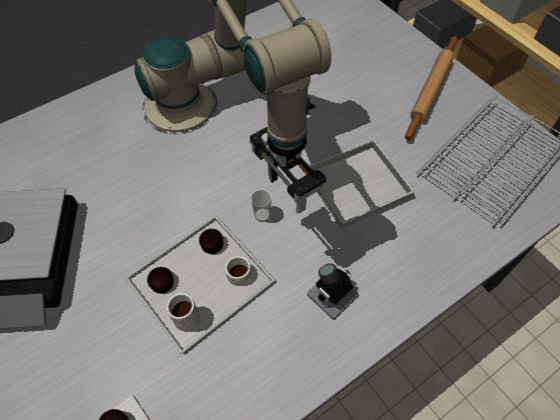

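View pics/side0.png

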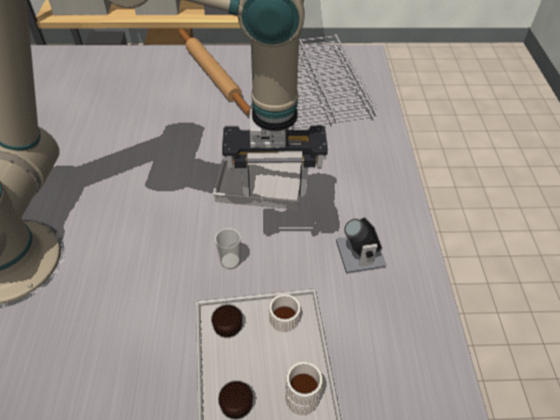

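View pics/wrist0.png

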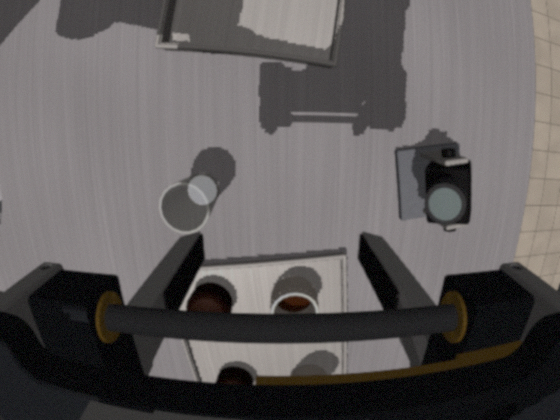

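The scene picture shows the stack at about (182,308), the single dish at (238,270), the cakes at (160,279) and (211,241), the beaker at (262,205), the inspection camera at (332,285) and the tin at (365,183). Next I need the inspection camera's heading.

```bash
python3 - <<'E'
from h import *
print(telemetry.current_tool_rot(), r.nose_length)
s=cv2.imread('pics/scene0.png')[245:325,290:370]; w=cv2.imread('pics/side0.png')[205:285,325:405]; v=cv2.imread('pics/wrist0.png')[130:250,380:500]
cv2.imwrite('pics/c1.png',np.hstack([cv2.resize(s,(400,400),interpolation=2),cv2.resize(w,(400,400),interpolation=2)]))
cv2.imwrite('pics/c2.png',cv2.resize(v,(600,600),interpolation=2))
E
```

```text
[ 1.05897869e-05  9.99999998e-01 -1.53926909e-05  5.30437975e-05] 0.025
```

View pics/c1.png

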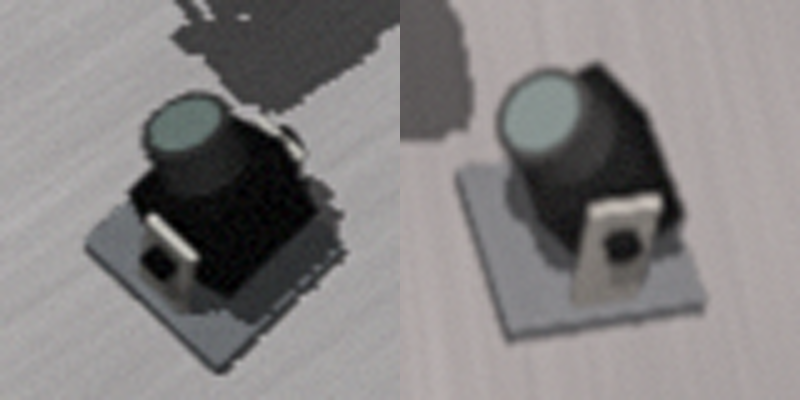

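View pics/c2.png

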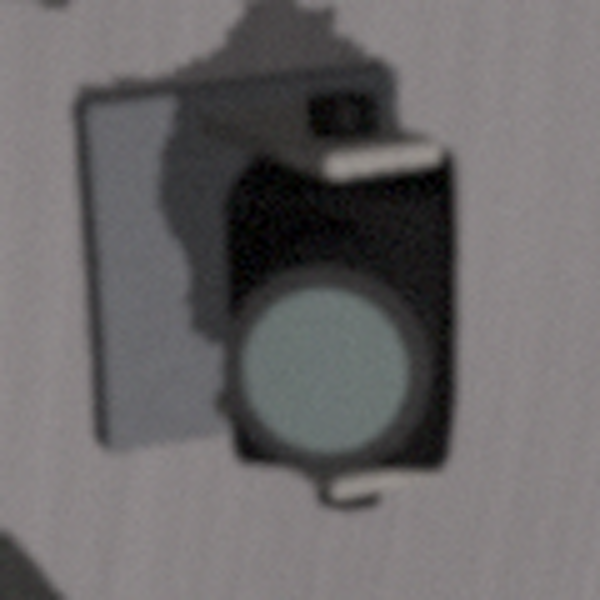

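```bash
cat >> h.py <<'E'
from scipy.spatial.transform import Rotation as R
def rot(q): return R.from_quat(np.roll(q,-1))
def q_of(M): return np.roll(R.from_matrix(M).as_quat(),1)
def ray(cal,u,v,fish=False):
    x=(u-cal['cx'])/cal['fx'];y=(v-cal['cy'])/cal['fy']
    if fish:
        t=np.hypot(x,y); d=np.array([x/t*np.sin(t),y/t*np.sin(t),np.cos(t)]) if t>1e-9 else np.array([0,0,1.])
    else: d=np.array([x,y,1.]); d/=np.linalg.norm(d)
    return np.array(cal['position'],float),rot(np.array(cal['orientation'],float)).apply(d)
def onz(cal,u,v,z,fish=False):
    p,d=ray(cal,u,v,fish); return p+d*(z-p[2])/d[2]
def tri(rays):
    A=0;b=0
    for p,d in rays:
        P=np.eye(3)-np.outer(d,d);A=A+P;b=b+P@p
    return np.linalg.solve(A,b)
E
python3 - <<'E'
from h import *
C={'scene':((290,245),[(85,245),(220,372),(345,250)],(290,245,80),5),
 'side':((325,205),[(60,170),(108,340),(305,305)],(325,205,80),5),
 'wrist':((380,130),[(80,95),(103,448),(390,70)],(380,130,120),5)}
rs=[]
for c,(o,pts,(x0,y0,n),s) in C.items():
    cal=vision.get_calibration(c); f=c=='wrist'
    W=[onz(cal,o[0]+u/s-.5+.5/s,o[1]+v/s-.5+.5/s,0.008,f) for u,v in pts]
    W=np.array(W)[:,:2]; 
    for i in range(3):
        for j in range(i):
            d=W[i]-W[j]; print(c,i,j,np.linalg.norm(d).round(4),'ang mod90',(np.degrees(np.arctan2(d[1],d[0]))%90).round(1))
    print(W.round(4).tolist())
    im=cv2.imread(f'pics/{c}0.png')[y0:y0+n,x0:x0+n].astype(int)
    hsv=cv2.cvtColor(im.astype(np.uint8),cv2.COLOR_BGR2HSV)
    m=((im[:,:,1]-im[:,:,2])>12).astype(np.uint8)
    k,l,st,ce=cv2.connectedComponentsWithStats(m); i=1+st[1:,4].argmax()
    u,v=ce[i]+[x0,y0]; rs.append(ray(cal,u,v,f)); print('lens',st[i,4],u,v,onz(cal,u,v,.1012,f).round(4))
print('tri',tri(rs),tri(rs[:2]))
E
```

```text
scene 1 0 0.0886 ang mod90 9.2
scene 2 0 0.1253 ang mod90 53.8
scene 2 1 0.0879 ang mod90 8.8
[[0.7291, -0.0485], [0.8165, -0.0343], [0.803, 0.0526]]
lens 78 326.44871794871796 269.5 [ 0.7366 -0.0023  0.1012]
side 1 0 0.0921 ang mod90 7.3
side 2 0 0.1244 ang mod90 52.8
side 2 1 0.0889 ang mod90 10.5
[[0.7154, 0.0389], [0.7271, -0.0524], [0.8145, -0.0363]]
lens 2 354.0 228.5 [ 0.7384 -0.0064  0.1012]
wrist 1 0 0.0905 ang mod90 8.8
wrist 2 0 0.0883 ang mod90 6.9
wrist 2 1 0.1244 ang mod90 53.6
[[0.7124, 0.0413], [0.7262, -0.0481], [0.8, 0.052]]
lens 1 437.0 193.0 [0.7254 0.0088 0.1012]
tri [0.73559794 0.00358979 0.08775879] [ 0.7376409  -0.00361513  0.10020968]
```

```bash
python3 - <<'E'
from h import *
rs=[]
for c,u,v in [('scene',326.5,269.6),('side',352.6,227.0),('wrist',444.8,203.6)]:
    cal=vision.get_calibration(c); rs.append(ray(cal,u,v,c=='wrist')); print(onz(cal,u,v,.1012,c=='wrist'))
print(tri(rs))
# view the stack from above with the wrist cam while approaching
st=np.array([.6193,-.3195]); yaw=0
q=q_of(np.array([[1,0,0],[0,-1,0],[0,0,-1.]]))
r.move_to([.619,-.319,.24],q); gripper_to(.08,25)
for c in ['wrist','scene','side']:
    snap(c,c+'1')
    for t in ['upper_mid','lower_mid','single_mid']:
        print(c,t,[(np.round(d['at'],4).tolist(),round(d['score'],2)) for d in models.mark_of(t,c)][:3])
print(telemetry.current_joints(),telemetry.current_t())
E
```

```text
[ 0.73683043 -0.0023615   0.1012    ]
[ 0.73595188 -0.00242668  0.1012    ]
[ 0.7358871  -0.00184282  0.1012    ]
[ 0.73632522 -0.00198445  0.10039472]
wrist upper_mid [([0.6199, -0.3153, 0.0717], 0.67), ([0.5944, -0.1548, 0.0297], 0.19)]
wrist lower_mid []
wrist single_mid [([0.5946, -0.1563, 0.0289], 0.59), ([0.6206, -0.3145, 0.0744], 0.47)]
scene upper_mid [([0.6191, -0.3172, 0.0749], 0.98)]
scene lower_mid [([0.6191, -0.32, 0.0258], 0.48), ([0.4795, -0.0126, 0.0449], 0.31)]
scene single_mid [([0.5919, -0.1559, 0.0268], 0.78)]
side upper_mid [([0.6199, -0.3189, 0.0743], 0.81)]
side lower_mid [([0.6185, -0.3196, 0.0323], 0.85)]
side single_mid [([0.5873, -0.1551, 0.0288], 0.49)]
[-5.75779684e-01  4.58164483e-01  1.19830968e+00  9.44340680e-06
  1.48506571e+00 -5.75665619e-01] 3.775
```

View pics/wrist1.png

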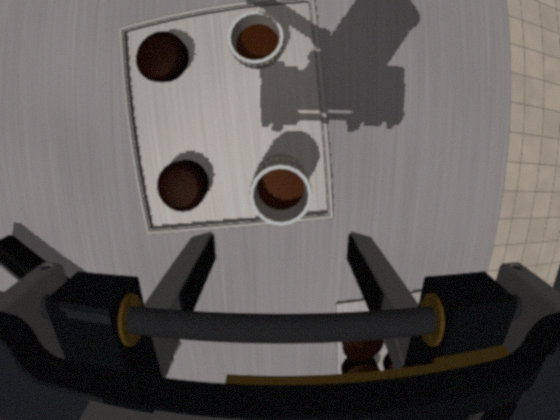

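View pics/scene1.png

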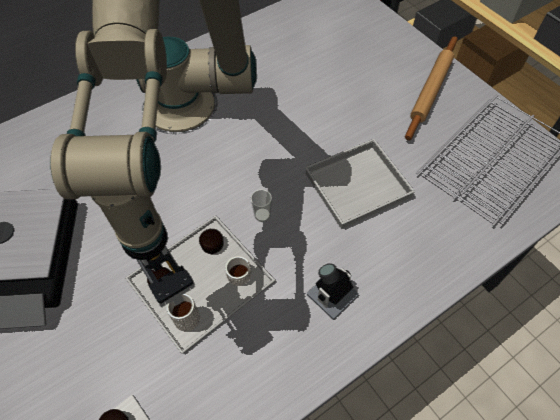

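The wrist picture shows the stack's rim centred at about (281,193), with cake_b clear of it at (183,185). I'll check the rim with my own projection, then grasp the upper dish.

```bash
python3 - <<'E'
from h import *
cal=vision.get_calibration('wrist'); print('rim',onz(cal,281,193.5,.096,True).round(4))
cs=vision.get_calibration('scene'); print('rim scene',onz(cs,181.5,302,.096).round(4))
X=[.6195,-.3175]
# grasp point 6mm ahead of TCP -> TCP z = .077+.006
r.move_l([*X,.13],vel=.2)
print(r.move_l([*X,.083],vel=.1,guard=6), telemetry.current_ee_pos())
gripper_to(.04,25); print('open',telemetry.current_opening(),telemetry.current_wrist_force())
r.move_l([*X,.10],vel=.06); r.hold(.2); print(telemetry.current_wrist_force(),telemetry.current_opening())
snap('scene','scene2');snap('side','side2');print(telemetry.current_t())
E
python3 -c "
import cv2,numpy as np
a=cv2.imread('pics/scene2.png')[240:360,110:270];b=cv2.imread('pics/side2.png')[300:420,210:370]
cv2.imwrite('pics/c3.png',cv2.resize(np.hstack([a,b]),(800,300),interpolation=2))"
```

```text
rim [ 0.618 -0.315  0.096]
rim scene [ 0.6138 -0.31    0.096 ]
False [ 0.61995605 -0.31782678  0.08365307]
open 0.058694253598282814 [-0.70729907  0.40293756  2.98609394]
[ 0.99189212 -0.72712576 -1.69365311] 0.058686072569587196
6.2917
```

View pics/c3.png

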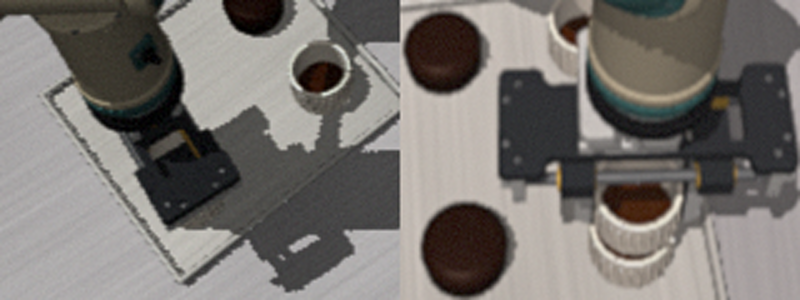

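The side view shows the upper dish in the grip and a gap above the lower one. Next is the tin.

```bash
python3 - <<'E'
from h import *
X=[.6195,-.3175]
r.move_l([*X,.24],vel=.15)
q=telemetry.current_tool_rot()
T=[.552,.262]
r.move_to([*T,.2],q); 
print(telemetry.current_t(),telemetry.current_opening())
for d in models.mark_of('tin','scene')[:1]: print(d['at'])
r.move_l([*T,.06],vel=.15); r.hold(.15)
print(telemetry.current_wrist_force())
print(r.move_l([*T,.034],vel=.02,guard=3),telemetry.current_ee_pos(),telemetry.current_wrist_force())
snap('scene','scene3');snap('side','side3');print(telemetry.current_t())
E
python3 -c "
import cv2,numpy as np
a=cv2.imread('pics/scene3.png')[100:240,280:440];b=cv2.imread('pics/side3.png')[100:240,190:350]
cv2.imwrite('pics/c4.png',cv2.resize(np.hstack([a,b]),(800,350),interpolation=2))"
```

```text
9.475 0.058719066400265064
[0.5535, 0.261, 0.0029]
[-0.00969151  0.94828539 -1.77100872]
True [0.55190198 0.26198869 0.03764948] [-0.05574117 -0.45752405  4.78330109]
11.875
```

View pics/c4.png

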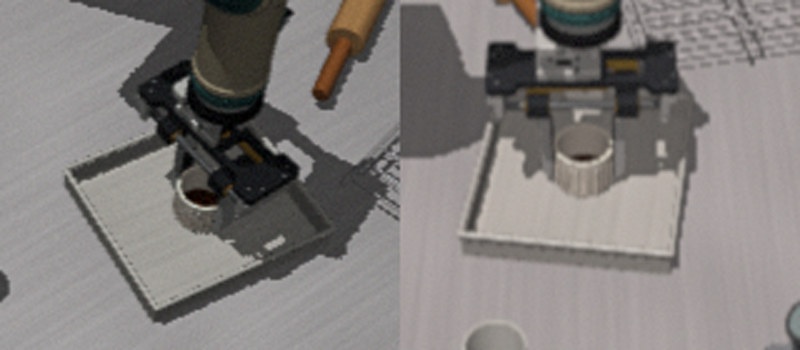

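The upper dish stands on the tin floor; contact came at the predicted height. I'll release it and fetch the lower one.

```bash
python3 - <<'E'
from h import *
T=[.552,.262]; X=[.6195,-.3175]
gripper_to(.08,25); q=telemetry.current_tool_rot()
r.move_l([*T,.2],vel=.15)
r.move_to([X[0],X[1],.2],q)
for c in ['scene','side','wrist']:
    snap(c,c+'4')
    for t in ['lower_mid','upper_mid','single_mid']:
        print(c,t,[(np.round(d['at'],4).tolist(),round(d['score'],2)) for d in models.mark_of(t,c)][:3])
# planned final
psi=np.radians(8.7); 
d=np.array([-np.sin(.6)*np.cos(psi),-np.sin(.6)*np.sin(psi),np.cos(.6)])
z=-d; y=np.array([np.sin(psi),-np.cos(psi),0]); x=np.cross(y,z); M=np.c_[x,y,z]; print(M.round(3))
L=np.array([.7363,-.0020,.1012]); V=L+.15*d; print('V',V)
print(inverse_kinematics(V+.034*d,q_of(M)),telemetry.current_t())
E
```

```text
scene lower_mid [([0.6188, -0.3226, 0.0251], 0.67)]
scene upper_mid []
scene single_mid [([0.5897, -0.1549, 0.028], 0.83)]
side lower_mid [([0.5506, 0.2575, 0.0028], 0.42)]
side upper_mid []
side single_mid []
wrist lower_mid [([0.6179, -0.3167, 0.0245], 0.64)]
wrist upper_mid []
wrist single_mid [([0.594, -0.1576, 0.0288], 0.89)]
[[ 0.816  0.151  0.558]
 [ 0.125 -0.988  0.085]
 [ 0.565  0.    -0.825]]
V [ 0.65257816 -0.01481124  0.22500034]
[-0.27452768  0.08991192  1.85299442  0.38160826  0.67775051 -0.66164783] 16.3583
```

View pics/wrist4.png

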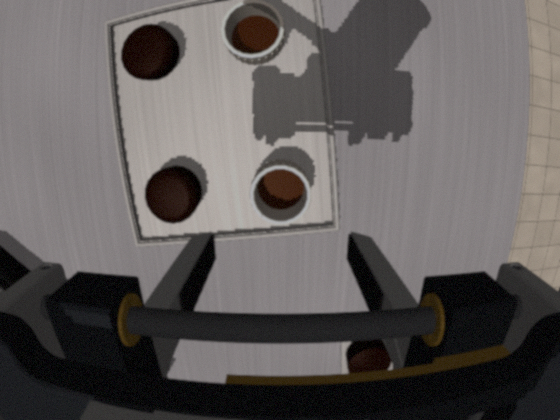

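View pics/scene4.png

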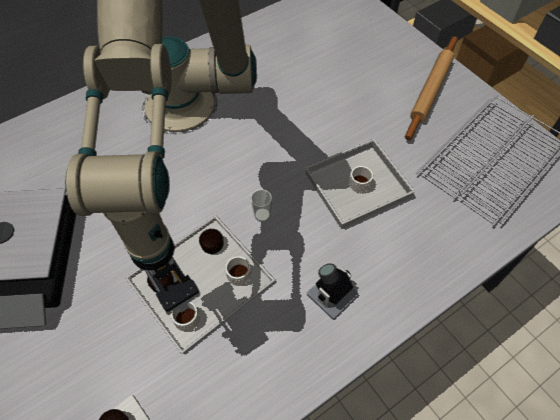

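The scene picture shows the upper dish upright in the tin at (362,179). In the wrist picture the lower dish's rim is centred at (281,193).

```bash
python3 - <<'E'
from h import *
cal=vision.get_calibration('wrist'); print('rim',onz(cal,281,193,.05,True).round(4))
cs=vision.get_calibration('scene'); print('rim scene',onz(cs,185,315,.05).round(4))
m=models.regions_of('lower_mid','wrist')[0]; ys,xs=np.nonzero(m['pixels']); print(xs.min(),xs.max(),ys.min(),ys.max())
X=[.619,-.3185]
r.move_l([*X,.09],vel=.15)
print(r.move_l([*X,.0385],vel=.07,guard=6), telemetry.current_ee_pos())
gripper_to(.04,30); print('open',telemetry.current_opening(),telemetry.current_wrist_force(),telemetry.current_ee_pos())
r.move_l([*X,.07],vel=.08); r.hold(.2); print(telemetry.current_wrist_force(),telemetry.current_opening())
r.move_l([*X,.26],vel=.15)
psi=np.radians(8.7); 
d=np.array([-np.sin(.6)*np.cos(psi),-np.sin(.6)*np.sin(psi),np.cos(.6)])
z=-d; y=np.array([np.sin(psi),-np.cos(psi),0]); x=np.cross(y,z); M=np.c_[x,y,z]
L=np.array([.7363,-.0020,.1012]); V=L+.15*d
P=V+.0345*d
r.move_to(P+.06*d,q_of(M)); r.move_l(P,vel=.08); r.hold(.2)
print(telemetry.current_ee_pos()-P,(rot(telemetry.current_tool_rot())*R.from_matrix(M).inv()).magnitude(),telemetry.current_opening())
for c in ['scene','side','wrist']:
    snap(c,c+'5')
    for t in ['lower_mid','lower_foot','lens','view_point']:
        print(c,t,[(np.round(e['at'],4).tolist(),round(e['score'],2)) for e in models.mark_of(t,c)][:3])
print('expect mid',V+.023*d,'foot',V,telemetry.current_t())
E
```

```text
rim [ 0.6177 -0.3144  0.05  ]
rim scene [ 0.6253 -0.3166  0.05  ]
250 310 158 225
False [ 0.61932388 -0.31869713  0.0387344 ]
open 0.059963150119383885 [-0.98468792 -0.43279714  2.21887754] [ 0.61894086 -0.31858953  0.03900664]
[ 0.7533163   0.31111633 -1.93425089] 0.060064130950221575
[ 8.28265264e-05 -6.79309925e-05  7.66296850e-04] 0.001261228107774255 0.05991367907342617
scene lower_mid [([0.64, -0.0188, 0.2457], 0.97)]
scene lower_foot []
scene lens [([0.738, -0.0067, 0.1014], 0.72)]
scene view_point []
side lower_mid [([0.6392, -0.0153, 0.246], 0.74)]
side lower_foot [([0.6482, -0.0131, 0.2251], 0.66)]
side lens [([0.7355, -0.0008, 0.1018], 0.83)]
side view_point []
wrist lower_mid [([0.6406, -0.014, 0.2413], 0.64)]
wrist lower_foot [([0.6535, -0.0095, 0.2221], 0.9)]
wrist lens [([0.7373, -0.0005, 0.1044], 0.92)]
wrist view_point []
expect mid [ 0.63974081 -0.01677563  0.24398306] foot [ 0.65257816 -0.01481124  0.22500034] 23.7833
```

View pics/scene5.png

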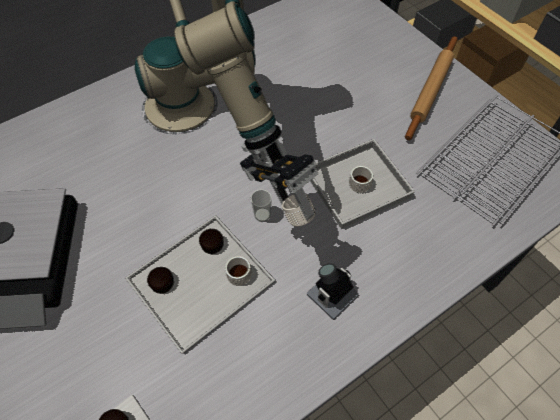

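View pics/side5.png

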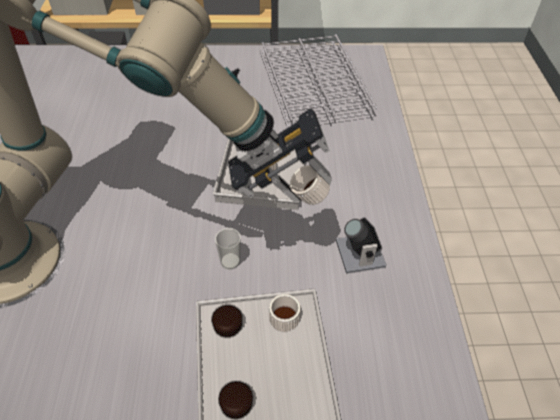

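View pics/wrist5.png

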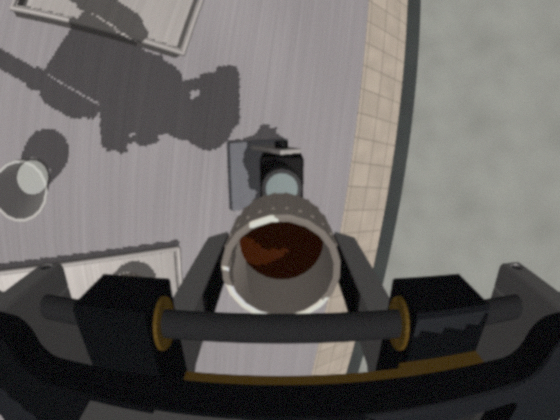

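The dish is held above the lens, and the averaged network position of its centre is within about 1 mm of the plan. As a last check I'll overlay the predicted rim and foot circles and the lens barrel on the pictures.

```bash
cat > ov.py <<'E'
from h import *
psi=np.radians(8.7); d=np.array([-np.sin(.6)*np.cos(psi),-np.sin(.6)*np.sin(psi),np.cos(.6)])
y=np.array([np.sin(psi),-np.cos(psi),0]); x=np.cross(y,-d)
L=np.array([.7363,-.0020,.1012]); V=L+.15*d
def proj(cal,P,f):
    p=rot(np.array(cal['orientation'],float)).inv().apply(P-np.array(cal['position'],float))
    if f:
        h=np.hypot(p[:,0],p[:,1]);t=np.arctan2(h,p[:,2]);n=p[:,:2]/h[:,None]*t[:,None]
    else: n=p[:,:2]/p[:,2:]
    return n*[cal['fx'],cal['fy']]+[cal['cx'],cal['cy']]
a=np.linspace(0,2*np.pi,80)[:,None]
out=[]
for c,(x0,y0,n) in {'scene':(265,180,120),'side':(280,150,120),'wrist':(205,140,180)}.items():
    cal=vision.get_calibration(c); s=400/n
    im=cv2.resize(cv2.imread(f'pics/{c}5.png')[y0:y0+n,x0:x0+n],(400,400),interpolation=2)
    for o,rad,col in [(V,.03,(0,255,0)),(V+.046*d,.03,(0,0,255)),(L,.022,(255,255,0))]:
        q=(proj(cal,o+rad*(np.cos(a)*x+np.sin(a)*y),c=='wrist')-[x0,y0]+.5)*s
        cv2.polylines(im,[q.round().astype(int)],True,col,1)
    out.append(im)
cv2.imwrite('pics/ov_a.png',np.hstack(out[:2])); cv2.imwrite('pics/ov_b.png',cv2.resize(out[2],(600,600)))
E
python3 ov.py
```

```text
(no output)
```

View pics/ov_a.png

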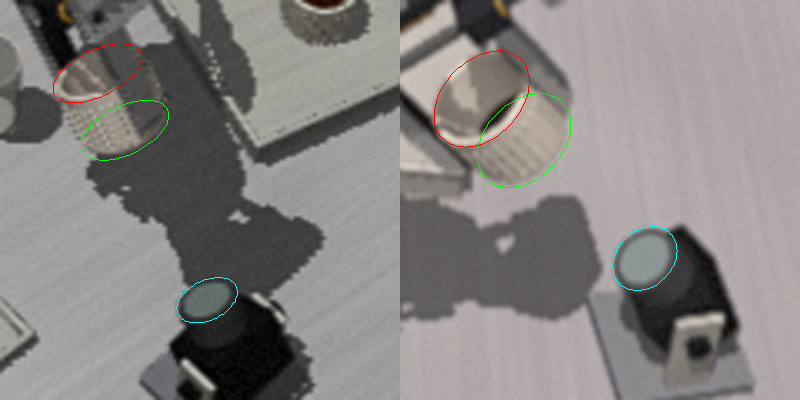

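View pics/ov_b.png

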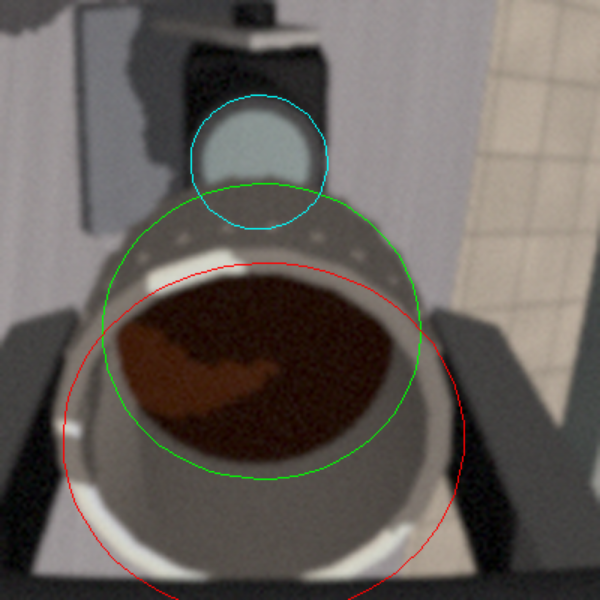

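In the scene and side overlays, rim, foot and lens barrel match to about a pixel. In the wrist view the rim sits 2–3 mm off the prediction, which the 2 mm wrist calibration error mostly accounts for at that short range. I'll check that the dish is steady and the bystanders have not moved, then hand in.

```bash
python3 - <<'E'
from h import *
r.hold(.5); vision.snapshot('scene')
for t in ['single_mid','cake_a_mid','beaker_mid','upper_mid','lower_mid']:
    print(t,[(np.round(e['at'],4).tolist(),round(e['score'],2)) for e in models.mark_of(t,'scene')][:3])
print(telemetry.current_opening(),np.abs(telemetry.current_dq()).max(),telemetry.current_ee_pos(),telemetry.current_wrist_force(),telemetry.current_t())
r.sign_off()
E
```

```text
single_mid [([0.5911, -0.155, 0.0227], 0.76)]
cake_a_mid [([0.5494, -0.2374, 0.0], 0.74), ([0.4775, -0.1693, 0.023], 0.68)]
beaker_mid [([0.4778, -0.0108, 0.047], 0.86)]
upper_mid [([0.5536, 0.2606, 0.027], 0.71)]
lower_mid [([0.6366, -0.0176, 0.2435], 0.8), ([0.7343, -0.0083, 0.0997], 0.52)]
0.06013760112490861 0.0018695399423680013 [ 0.63331633 -0.01775741  0.25348989] [ 0.31021081 -0.19565828 -2.8028108 ] 24.5833
the job is handed in; nothing more can be done
```

I set the upper ramekin down upright in the tin. The lower one is held still above the inspection camera, its underside facing the lens at 15 cm. The job was handed in at about 24.6 s of the 61 s allowed.

**Upper ramekin:** I lowered it until the force sensor felt the tin floor, at the height I expected, and only then let go. The last scene picture places it at (0.554, 0.261), standing in the tin.

**Lower ramekin:** I gripped it at 30 N and held it with the middle of its underside planned at (0.653, -0.015, 0.225). The line of sight is turned about 8.7° about the vertical, which I measured from the corners of the camera's base.

**Last checks:**
- **Stillness:** the arm was still, with the jaws closed on the dish at 60 mm.
- **Position:** the three cameras' estimates of the dish's centre averaged within about 1 mm of plan; single readings were up to 4 mm off.
- **Bystanders:** the single ramekin, one cake and the beaker read within a few millimetres of their starting places. The other cake was checked only by eye, in the picture before hand-in, and looked unmoved.

**Disagreements:**
- The close wrist view put the rim 2–3 mm off the prediction sideways. This may be the wrist camera's calibration error, or a real offset or tilt of up to about 3°. The other two views matched to about a pixel, so I did not correct for it.
- Two network readings of the foot averaged about 4 mm off, mostly in y, which I took as noise.

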